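# Open the bench suction gate and switch suction to the cross key's line

## Task

Get the bench's suction port ready for sanding: first pull the slide gate of the port fully open by its upright tab, then on the grey key box press the key with the plus-shaped (cross) cap all the way down so that it stays latched and the round key, now down, pops back up. Do not push down the square or the oblong key on the way, and leave the sanding block, the brown wooden block and the chisel where they lie.

Things in the scene. Friction and masses are not known exactly. Their poses are not given: they have to be found in the camera images.
- selector: grey steel box, 100 (x) x 190 (y) x 60 mm high, fixed to the bench, its own yaw. Origin: centre of its underside. Four off-white keys in a row along its y axis, 40 mm apart, order varies. Cap tops: 82 mm above the bench when up, 73 when latched. A key pushed to its stop latches and on the way releases the latched one, which springs up
- suction_port: flat aluminium block 120 (x) x 110 (y) x 30 mm high with a 70 mm round opening on top, fixed to the bench, its own yaw. Origin: centre of its underside. A steel slide plate runs through it along its x axis and sticks out on its -x side, the side nearer the robot
- gate (a joint): position of the slide gate in the port, m: 0 = shut, 0.070 = fully open (end stop). It moves along the port's -x axis as it opens, against about 2 N of friction, and stays where it is left
- gate_tab (a point): top centre of the slide's upright steel tab, 68.5 mm above the bench; axes as the port. The tab is 8 mm thick (x), 44 mm wide (y), and stands on the slide plate, whose top is 18.5 mm above the bench. With the gate shut, 54 mm lie free between tab and port block, where fingers can hook behind the tab from above; it can also be pinched
- key_round_top (a point): centre of the top face of the round key: round disc cap 30 mm across, 8 mm thick; z up, x and y as the selector's
- key_square_top (a point): centre of the top face of the square key: square cap 28 x 28 mm, 8 mm thick; z up, x and y as the selector's
- key_bar_top (a point): centre of the top face of the bar key: narrow oblong cap 32 mm (selector x) x 11 mm (selector y), 8 mm thick; z up, x and y as the selector's
- key_cross_top (a point): centre of the top face of the cross key: plus-shaped cap, two arms 32 x 11 mm crossing, 8 mm thick; z up, x and y as the selector's
- key_cross (a joint): sliding key with a plus-shaped cap, in the row of four on the selector; value 0 = fully up, grows downwards to 0.012 (hard stop); up at the start. Needs up to about 4 N on the way down (pressed slowly), then meets a hard stop; push it to the stop and let go, and it latches at about 0.009. 
- key_round (a joint): sliding key with a round cap, in the row of four on the selector; value 0 = fully up, grows downwards to 0.012 (hard stop); latched down at the start (about 0.009), springs up when another key is pressed
- key_square (a joint): sliding key with a square cap, in the row of four on the selector; value 0 = fully up, grows downwards to 0.012 (hard stop); up at the start, same springs as the cross key. Leave it up
- key_bar (a joint): sliding key with a narrow oblong cap, in the row of four on the selector; value 0 = fully up, grows downwards to 0.012 (hard stop); up at the start, same springs as the cross key. Leave it up
- sanding_block: loose black sanding block 64 x 115 x 43 mm, origin at its underside; to be left alone
- cork_block: loose wooden sanding block (brown, striped) 58 x 100 x 34 mm, origin at its underside; to be left alone
- chisel_20: loose chisel with a wooden handle, 30 x 245 x 30 mm, origin at its underside; to be left alone

How it is judged:
By the outcome, as a careful person would: the job done as asked, in the order asked, and still so for the second after the job is handed in, with the robot touching nothing.
It also fails if it takes over 43 s, if anything falls off the work surface, if the arm or the gripper's body presses on something with over 40 N, if the wrist force passes 120 N, or if a joint passes its speed limit or range.

## Robot

A 6-joint arm with a two-finger parallel gripper is mounted at the origin on a cart in front of the work surface, level with it; the furniture and walls round the work are solid. World frame = base frame: x ahead of the robot, y to its left, z up, the work surface at z = 0. Lengths are in m, angles in rad, forces in N, time in s.
With the tool pointing down it reaches from about 0.225 to 0.875 m from the base axis. Payload 3.4 kg.
Tool frame: the origin (TCP) lies on the centre line of the jaws, within the pads' length; the fingertips stand 22 mm ahead of it and the grasp point (between the pads) lies 3 mm ahead of it; z points along the fingers, y is the line along which they close (so a half turn about z gives the same grasp; the last joint's range is limited). The gripper opens to 85 mm and grips with 20 to 120 N. Pads are 22 mm wide; open, the fingers measure 114 mm over their backs; the gripper's body (76 mm by 85 mm) begins 54 mm behind the grasp point. The pads swing forward as they close: fully open they stand 13 mm farther back than shut.
Start: joints at [-1.27, 0.276, 1.505, -0, 1.361, -0.121], TCP at [0.235, -0.525, 0.253] pointing down, gripper open.
Joint ranges: [-2.89, 2.89], [-0.75, 2.08], [0.22, 2.7], [-1.18, 4.32], [0.11, 2.71], [-2.7, 2.7]. Speed limits (rad/s): [2.57, 2.57, 3.14, 3.14, 3.14, 3.14].

## Interface

Orientations are given as a unit quaternion [w, x, y, z].
In Python, from rig import manip gives the robot as it stands.
- The arm moves only by the shell command python3 steer.py FILE [OPENING] [FORCE], which reads ROWS from the file FILE. ROWS is a JSON list of rows, 1 to 5 of them, each an object with the fields dx, dy, dz (the shift in m), rz (a turn about the tool's z in rad); a field left out counts as zero; each row shifts and turns the commanded pose from where the row before left it, along the tool's axes as they then stand; what a row does not reach is not made up. A row lasts 1/12 s, in which the tool goes at most 0.0417 m and 0.125 rad, less where a joint would pass 70% of its speed; a pose out of reach is approached as far as the arm can. OPENING is the finger opening in m, set as the command begins (- or left out keeps the last). The fingers move at their own pace and stop on an object; FORCE is the grip in N (left out, the last holds). Time passes only in rows, so rows that do not move let the fingers close. It prints the time, the measured TCP pose, the force, the opening and the grip force at its end. Input that does not fit is refused with a message, and nothing moves.
- manip.get_state(): the state, without advancing time (a new reading comes with each control period).
- manip.get_image(name): name is "scene" or "top" or "wrist"; returns a dict with "img" (384x512x3 uint8, red, green, blue), "camera_matrix" (3x3 intrinsics, pixels), "k1" (the pictures are not rectified: a ray, as slopes to the right and down, at radius r is drawn at 1 + k1 r^2 times it, then the intrinsics apply), "T" (4x4, takes a point from camera to world coordinates); the wrist camera has in their place "hand_eye" (4x4, takes a point from camera to tool coordinates, whose origin is the TCP and whose axes are the flange's). Camera axes: x right, y down, z forward; pixel columns grow to the right and rows downward; lengths in m; the calibration is good to about 2 mm. A picture is of the moment at which its call begins: read the wrist's pose just before it. There is no depth.
- manip.sign_off(): hands the job in; it is judged then, once.
The state is a dict: "clock": time; "qpos": joint angles; "qd": joint speeds; "effort": joint torques, N m; "position": TCP position; "ee_rot": TCP orientation; "contact_force": force on the tool from outside, world axes, zero at the start; "moment": the same for the moment, N m; "width": finger opening in m; "gripper_force": force on a finger pad.
Only numpy, scipy, OpenCV 4.12 (cv2) and the standard library are available. Lean on these libraries where they do the work, as an engineer would, in place of code of your own. Each camera call takes 0.05 s, during which the arm holds its last target. There are 200 camera calls.

## Working session

There is one attempt and no reset: what is moved stays moved. The work goes in short steps, Python scripts to look and compute and a shell command to move; the robot and the scene stay as the last step left them, time stands still between calls to the robot, and variables do not carry over. Pictures are saved under pics/ and viewed, at most 10 in all, crops included, and the job is handed in when it is done.

```bash
ls; mkdir -p pics; cat > h.py <<'E'
import numpy as np,cv2
from rig import manip
def ray(c,uv,T):
    K=np.array(c["camera_matrix"]);k=c["k1"]
    d=np.array([(uv[0]-K[0,2])/K[0,0],(uv[1]-K[1,2])/K[1,1]]);s=d.copy()
    for _ in range(30): s=d/(1+k*(s@s))
    T=np.array(T);return T[:3,3],T[:3,:3]@np.array([s[0],s[1],1])
def at(c,uv,z,T=None):
    o,d=ray(c,uv,c["T"] if T is None else T);return o+d*(z-o[2])/d[2]
E
python3 - <<'E'
from h import *
import pickle
for n in("top","scene"):
    c=manip.get_image(n);pickle.dump(c,open(n+".pkl","wb"))
    cv2.imwrite(f"pics/{n}0.png",cv2.resize(c["img"][:,:,::-1],(800,600),interpolation=cv2.INTER_CUBIC))
    print(n,c["camera_matrix"],c["k1"],c["T"])
s=manip.get_state();print(s)
E
```

```text
pics
rig.py
steer.py
top [[447.38823991   0.         260.89003534]
 [  0.         447.38823991 193.69439676]
 [  0.           0.           1.        ]] -0.015994934636042627 [[ 0.02839737 -0.9824241   0.18448977  0.30048396]
 [-0.99955096 -0.02967411 -0.0041625   0.00406926]
 [ 0.00956391 -0.18428873 -0.98282562  1.30151649]
 [ 0.          0.          0.          1.        ]]
scene [[356.62017738   0.         254.03893558]
 [  0.         356.62017738 193.15066255]
 [  0.           0.           1.        ]] -0.018943099221797956 [[-0.73142306 -0.4320571   0.52758599  0.07087268]
 [-0.68191811  0.46662335 -0.5632498   0.49077514]
 [-0.00282786 -0.77174433 -0.63592664  0.63585194]
 [ 0.          0.          0.          1.        ]]
{'clock': 0.1, 'qpos': array([-1.27003954e+00,  2.76501933e-01,  1.50601158e+00,  2.88163360e-05,
        1.36070145e+00, -1.21006536e-01]), 'qd': array([-2.31470307e-04, -3.14502964e-03, -3.58277909e-03,  8.66732058e-05,
        3.96955827e-04,  2.56343492e-03]), 'effort': array([ 1.03612132e-03, -4.17700410e+01, -2.46405619e+01, -2.52165055e-04,
        5.85480739e-03,  1.92249416e-06]), 'position': array([ 0.23525705, -0.52418879,  0.25254118]), 'ee_rot': array([-8.09142549e-04,  9.77847053e-01,  2.09319092e-01, -5.87722259e-05]), 'contact_force': array([-0.21924339, -0.27699086, -0.08110011]), 'moment': array([-0.0623929 , -0.05080908,  0.00872582]), 'gripper_force': 0.0, 'width': 0.08566584460200855}
```

View pics/top0.png

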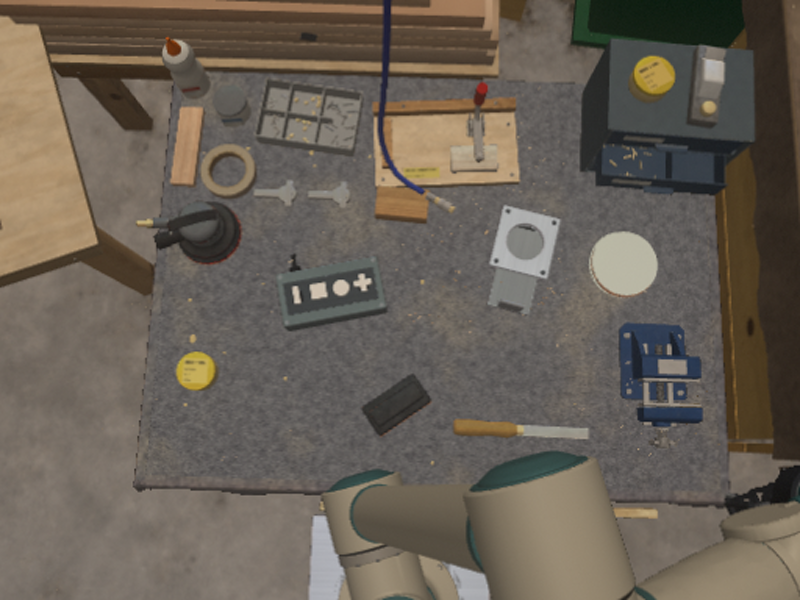

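View pics/scene0.png

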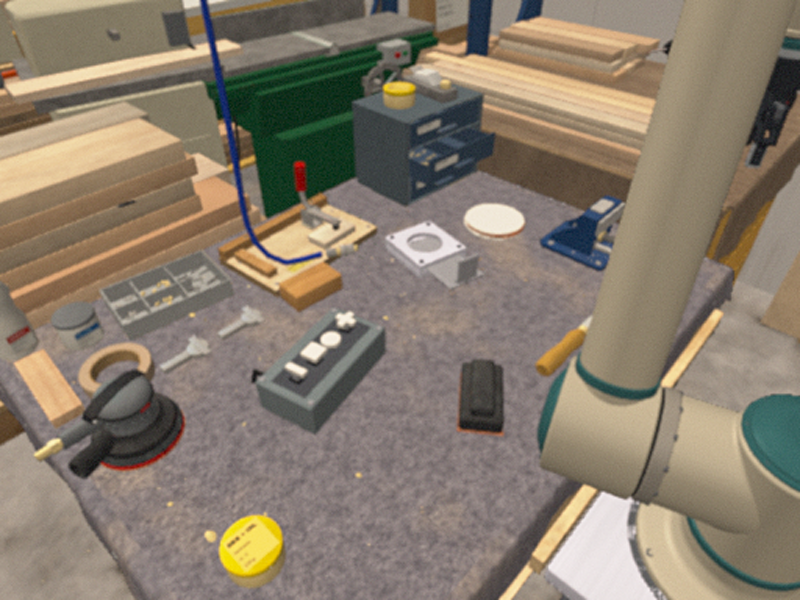

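The top view shows the selector at (331,292), with bar, square, round and cross from left to right and the cross at (363,282). The port is at (526,241) and its slide tab is near (512,305). I'll enlarge both.

```bash
python3 - <<'E'
from h import *
import pickle
c=pickle.load(open("top.pkl","rb"));i=c["img"][:,:,::-1]
# full-res px: selector x170-250,y160-215 ; port x305-365,y125-205
a=cv2.resize(i[155:215,172:252],None,fx=7,fy=7,interpolation=cv2.INTER_CUBIC) #560x420
b=cv2.resize(i[125:205,308:364],None,fx=7,fy=7,interpolation=cv2.INTER_CUBIC) #392x560
cv2.imwrite("pics/sel.png",a);cv2.imwrite("pics/port.png",b)
E
```

```text
(no output)
```

View pics/sel.png

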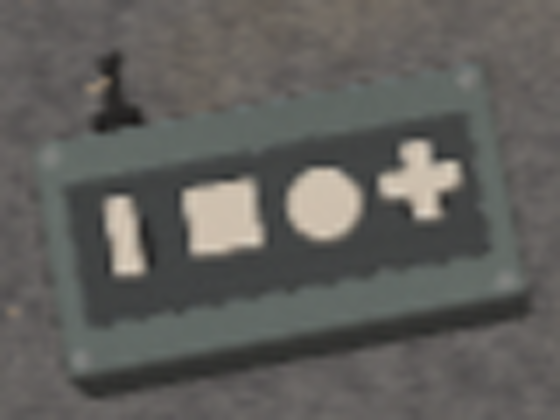

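View pics/port.png

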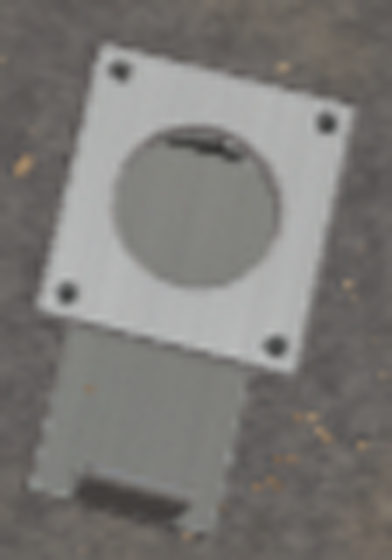

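Key centres in the selector crop are bar (125,236), square (224,217), round (324,204) and cross (420,180). The port's top corners in its crop are (102,44), (355,107), (296,374) and (38,310), and the tab is near (135,490).

```bash
python3 - <<'E'
from h import *
import pickle
c=pickle.load(open("top.pkl","rb"))
f=lambda p,ox,oy:((p[0]+.5)/7-.5+ox,(p[1]+.5)/7-.5+oy)
k={n:at(c,f(p,172,155),z)for n,p,z in[("bar",(125,236),.082),("sq",(224,217),.082),("rd",(324,204),.073),("cr",(420,180),.082)]}
for n in k:print(n,k[n])
d=k["bar"]-k["cr"];print("sel yaw of y axis",np.linalg.norm(d[:2]),np.arctan2(-d[0],d[1]))
P=[at(c,f(p,308,125),.03)for p in[(102,44),(355,107),(296,374),(38,310)]]
o=sum(P)/4; ax=(P[0]+P[1]-P[2]-P[3])/2;print("port",o,np.linalg.norm(ax),np.linalg.norm(P[0]+P[3]-P[1]-P[2])/2,"yaw",np.arctan2(ax[1],ax[0]))
ay=P[0]+P[3]-P[1]-P[2];print("yaw2",np.arctan2(-ay[0],ay[1]))
u=ax/np.linalg.norm(ax);print("tab",o-.118*u)
for p in[(80,475),(190,505)]:print(at(c,f(p,308,125),.0685))
s=manip.get_state();from scipy.spatial.transform import Rotation as R
print(R.from_quat(np.roll(s["ee_rot"],-1)).as_matrix())
E
```

```text
bar [0.53868636 0.19767773 0.082     ]
sq [0.54756044 0.1588509  0.082     ]
rd [0.5559061  0.12026798 0.073     ]
cr [0.56495049 0.08167976 0.082     ]
sel yaw of y axis 0.11893415966641167 0.22266455661682807
port [ 0.66413086 -0.21873736  0.03      ] 0.11990477559880927 0.11041077762870184 yaw -0.22108831295486608
yaw2 -0.22167609075857433
tab [ 0.54900305 -0.19286096  0.03      ]
[ 0.54048558 -0.16427204  0.0685    ]
[ 0.52957408 -0.20849142  0.0685    ]
[[ 9.12371029e-01  4.09364019e-01 -4.53678463e-04]
 [ 4.09364209e-01 -9.12369726e-01  1.55783102e-03]
 [ 2.23797471e-04 -1.60703961e-03 -9.99998684e-01]]
```

```bash
echo '[{"rz":-0.12},{"rz":-0.12},{"rz":-0.12},{"rz":-0.12}]' > mv.in && python3 steer.py mv.in 0.06; echo '[{"rz":-0.12},{"rz":-0.12},{"rz":-0.12},{"rz":-0.088}]' > mv.in && python3 steer.py mv.in; for i in 1 2 3; do :; done; echo '[{"dx":0.026,"dy":0.015},{"dx":0.026,"dy":0.015},{"dx":0.026,"dy":0.015},{"dx":0.026,"dy":0.015},{"dx":0.026,"dy":0.015}]' > mv.in && python3 steer.py mv.in; echo '[{"dx":0.026,"dy":0.015},{"dx":0.026,"dy":0.015},{"dx":0.026,"dy":0.015},{"dx":0.026,"dy":0.015},{"dx":0.026,"dy":0.015}]' > mv.in && python3 steer.py mv.in
```

```text
clock: 0.43
position: [0.2353, -0.5243, 0.2528]
ee_rot: [-0.001, 0.899, 0.438, 0.0]
contact_force: [-0.2, -0.7, 0.3]
width: 0.0602
gripper_force: 0.0
clock: 0.77
position: [0.2353, -0.5243, 0.2528]
ee_rot: [-0.001, 0.779, 0.627, 0.0]
contact_force: [0.6, -0.7, -0.5]
width: 0.06
gripper_force: 0.0
clock: 1.18
position: [0.3376, -0.4129, 0.2529]
ee_rot: [-0.0, 0.781, 0.625, 0.0]
contact_force: [0.9, -0.3, 0.4]
width: 0.0604
gripper_force: 0.0
clock: 1.6
position: [0.4393, -0.3024, 0.2529]
ee_rot: [-0.0, 0.781, 0.625, -0.0]
contact_force: [-0.1, -0.6, -0.7]
width: 0.0597
gripper_force: 0.0
```

```bash
echo '[{"dx":0.026,"dy":0.015},{"dx":0.026,"dy":0.015},{"dx":0.026,"dy":0.015},{},{}]' > mv.in && python3 steer.py mv.in; cat >> h.py <<'E'
from scipy.spatial.transform import Rotation as R
def tcp():
    s=manip.get_state();T=np.eye(4);T[:3,:3]=R.from_quat(np.roll(s["ee_rot"],-1)).as_matrix();T[:3,3]=s["position"];return T
def wrist(n):
    T=tcp();c=manip.get_image("wrist");c["T"]=T@np.array(c["hand_eye"])
    import pickle;pickle.dump(c,open(n+".pkl","wb"))
    cv2.imwrite(f"pics/{n}.png",cv2.resize(c["img"][:,:,::-1],(800,600),interpolation=cv2.INTER_CUBIC));return c
E
python3 -c "
from h import *
wrist('w1');print(tcp())"
```

```text
clock: 2.02
position: [0.5003, -0.2364, 0.2528]
ee_rot: [-0.0, 0.78, 0.626, -0.0]
contact_force: [-0.1, -0.6, -0.3]
width: 0.0601
gripper_force: 0.0
[[ 2.17715381e-01  9.76011307e-01 -1.39298625e-03  4.99571080e-01]
 [ 9.76012213e-01 -2.17715749e-01 -1.16110262e-04 -2.37261362e-01]
 [-4.16599973e-04 -1.33429260e-03 -9.99999023e-01  2.52819486e-01]
 [ 0.00000000e+00  0.00000000e+00  0.00000000e+00  1.00000000e+00]]
```

View pics/w1.png

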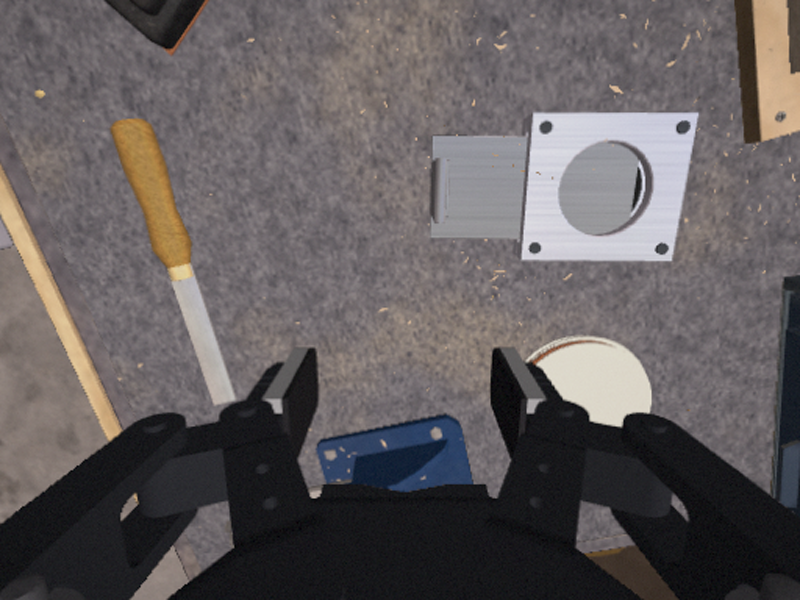

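The wrist view shows the tab top from about (439,158) to (439,222). The port's top corners are (528,112), (698,112), (673,261) and (522,259).

```bash
python3 - <<'E'
from h import *
import pickle
c=pickle.load(open("w1.pkl","rb"));T=tcp();s=.64
f=lambda p:((p[0]+.5)*s-.5,(p[1]+.5)*s-.5)
t=at(c,f((439,190)),.0685);print("tab",t,"tool",T[:3,:3].T@(t-T[:3,3]))
P=[at(c,f(p),.03)for p in[(528,112),(698,112),(673,261),(522,259)]]
print(np.round(P,4),sum(P)/4)
E
```

```text
tab [ 0.53583909 -0.18845283  0.0685    ] tool [0.05561062 0.02501753 0.18426312]
[[ 0.6131 -0.1501  0.03  ]
 [ 0.7335 -0.1777  0.03  ]
 [ 0.7103 -0.2859  0.03  ]
 [ 0.5931 -0.2582  0.03  ]] [ 0.66249563 -0.21799306  0.03      ]
```

```bash
echo '[{"dx":0.028,"dy":0.0125},{"dx":0.0276,"dy":0.0125},{"dz":0.03},{"dz":0.03},{"dz":0.03}]' > mv.in && python3 steer.py mv.in; echo '[{"dz":0.03},{"dz":0.03},{"dz":0.02},{"dz":0.015},{"dz":0.01}]' > mv.in && python3 steer.py mv.in; echo '[{},{}]' > mv.in && python3 steer.py mv.in ; python3 -c "
from h import *
wrist('w2')"
```

```text
clock: 2.48
position: [0.536, -0.1898, 0.1628]
ee_rot: [0.001, 0.781, 0.625, -0.0]
contact_force: [0.5, 0.4, 0.5]
width: 0.0599
gripper_force: 0.0
clock: 2.9
position: [0.5344, -0.1897, 0.0563]
ee_rot: [-0.001, 0.781, 0.624, -0.001]
contact_force: [-1.0, 0.1, -0.2]
width: 0.0598
gripper_force: 0.0
clock: 3.07
position: [0.536, -0.1897, 0.0583]
ee_rot: [-0.0, 0.781, 0.624, -0.0]
contact_force: [0.0, -0.7, 0.3]
width: 0.06
gripper_force: 0.0
```

View pics/w2.png

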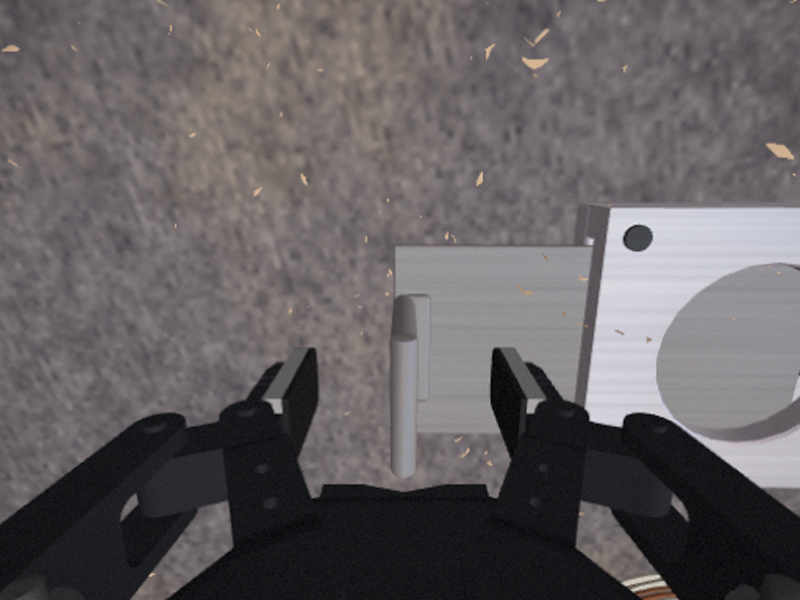

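The tab top (column 404, rows 335–475) stands midway between the fingers. Next I close and pull.

```bash
echo '[{},{},{},{},{}]' > mv.in && python3 steer.py mv.in 0 40; echo '[{},{"dy":-0.01},{"dy":-0.01},{"dy":-0.01},{"dy":-0.01}]' > mv.in && python3 steer.py mv.in;echo '[{"dy":-0.01},{"dy":-0.006},{"dy":-0.005},{"dy":-0.003},{}]' > mv.in && python3 steer.py mv.in
```

```text
clock: 3.53
position: [0.5365, -0.1889, 0.059]
ee_rot: [0.0, 0.781, 0.625, 0.0]
contact_force: [-1.5, -0.0, 2.9]
width: 0.0072
gripper_force: 42.3
clock: 3.95
position: [0.4972, -0.1799, 0.059]
ee_rot: [0.001, 0.781, 0.625, 0.001]
contact_force: [1.9, 0.9, 6.0]
width: 0.0074
gripper_force: 42.7
clock: 4.37
position: [0.4787, -0.1758, 0.059]
ee_rot: [0.005, 0.781, 0.624, 0.004]
contact_force: [14.4, 1.3, -5.5]
width: 0.0073
gripper_force: 42.0
```

```bash
echo '[{"dy":-0.003},{"dy":-0.002},{},{}]' > mv.in && python3 steer.py mv.in; python3 -c "
from h import *
c=wrist('w3');c=manip.get_image('top')
cv2.imwrite('pics/p3.png',cv2.resize(c['img'][125:225,300:370,::-1],None,fx=6,fy=6,interpolation=cv2.INTER_CUBIC))"
```

```text
clock: 4.7
position: [0.4786, -0.1758, 0.0591]
ee_rot: [0.008, 0.782, 0.624, 0.007]
contact_force: [24.9, 2.1, -13.6]
width: 0.0075
gripper_force: 46.2
```

View pics/w3.png

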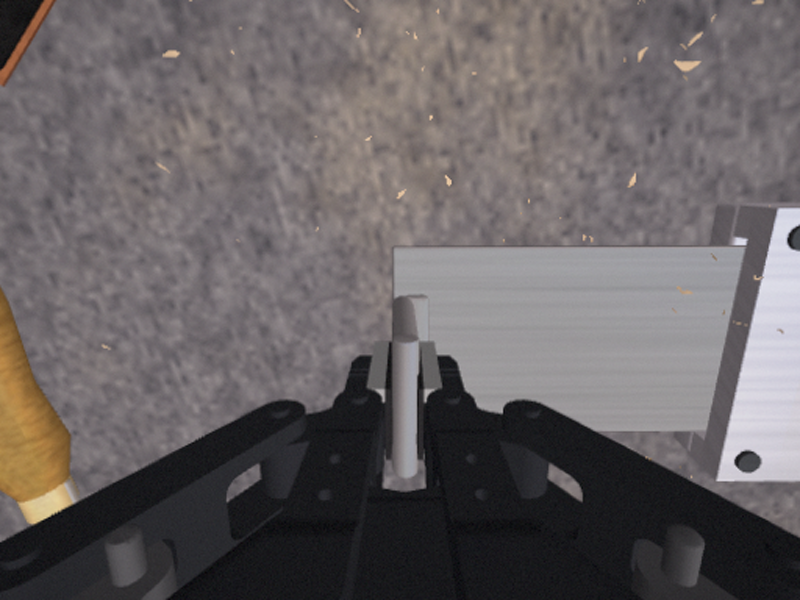

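The plate now reaches from its end at column 393 to the block at about column 730. The total gap is about 124 mm, which is 54 + 70, and the stop is hard, so the gate is fully open. I'll release, lift, turn to the selector's yaw and close the fingers.

```bash
echo '[{},{},{}]' > mv.in && python3 steer.py mv.in 0.04; echo '[{"dz":-0.01},{"dz":-0.03},{"dz":-0.03},{"dz":-0.03},{"dz":-0.03}]' > mv.in && python3 steer.py mv.in; echo '[{"rz":-0.111},{"rz":-0.111},{"rz":-0.111},{"rz":-0.111},{}]' > mv.in && python3 steer.py mv.in 0; python3 -c "
from h import *
T=tcp();print(T,T[:3,:3].T@(np.array([.565,.0817,.15])-T[:3,3]))"
```

```text
clock: 5.05
position: [0.4668, -0.1729, 0.0576]
ee_rot: [-0.002, 0.781, 0.625, -0.001]
contact_force: [-0.7, -0.2, 0.0]
width: 0.0396
gripper_force: 0.0
clock: 5.47
position: [0.4666, -0.1731, 0.1887]
ee_rot: [-0.002, 0.781, 0.625, -0.001]
contact_force: [0.7, -0.4, 0.4]
width: 0.0405
gripper_force: 0.0
clock: 5.88
position: [0.467, -0.1732, 0.1876]
ee_rot: [-0.001, 0.623, 0.782, -0.001]
contact_force: [-0.1, 0.5, 0.0]
width: 0.0
gripper_force: 0.0
[[-2.22801891e-01  9.74858915e-01 -3.06823893e-03  4.66963264e-01]
 [ 9.74862699e-01  2.22805155e-01  7.62234129e-04 -1.73209277e-01]
 [ 1.42669019e-03 -2.82128448e-03 -9.99995002e-01  1.87599427e-01]
 [ 0.00000000e+00  0.00000000e+00  0.00000000e+00  1.00000000e+00]] [0.22660513 0.15247317 0.03749274]
```

```bash
echo '[{"dx":0.0283,"dy":0.0191},{"dx":0.0283,"dy":0.0191},{"dx":0.0283,"dy":0.0191},{"dx":0.0283,"dy":0.0191},{"dx":0.0283,"dy":0.0191}]' > mv.in && python3 steer.py mv.in;echo '[{"dx":0.0283,"dy":0.0191},{"dy":0.0191},{"dy":0.0191},{}]' > mv.in && python3 steer.py mv.in; python3 -c "
from h import *
c=wrist('w4')"
```

```text
clock: 6.3
position: [0.5297, -0.0134, 0.1877]
ee_rot: [-0.001, 0.625, 0.78, -0.001]
contact_force: [-0.3, -0.2, -0.2]
width: -0.0002
gripper_force: 0.0
clock: 6.63
position: [0.5827, 0.0267, 0.1876]
ee_rot: [0.001, 0.624, 0.781, 0.0]
contact_force: [1.4, -1.3, -0.3]
width: -0.0
gripper_force: 0.0
```

View pics/w4.png

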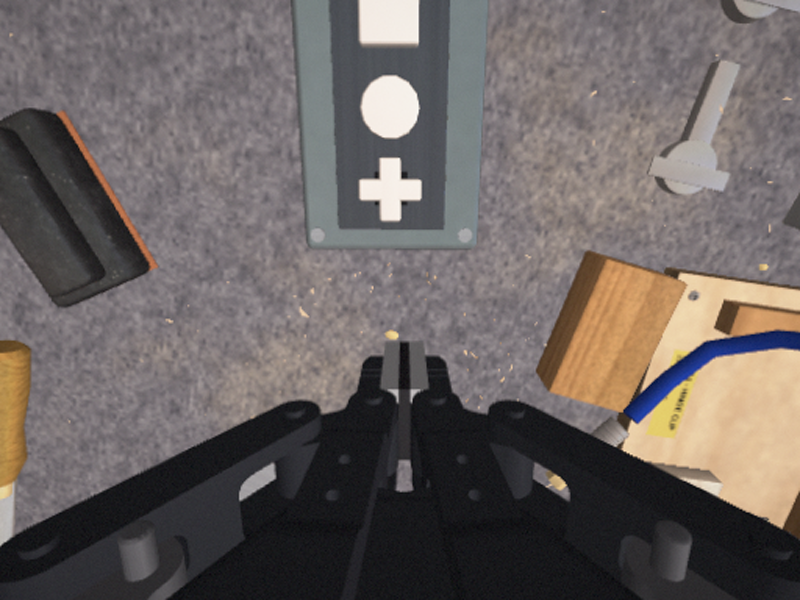

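The cross cap centre is at (390,189), the round at (390,106), and yaw alignment is good.

```bash
python3 - <<'E'
from h import *
import pickle
c=pickle.load(open("w4.pkl","rb"));T=tcp();s=.64
f=lambda p:((p[0]+.5)*s-.5,(p[1]+.5)*s-.5)
for p,z in(((390,189),.082),((390,106),.073)):
    t=at(c,f(p),z);print(t,T[:3,:3].T@(t-T[:3,3]))
E
```

```text
[0.56350587 0.08169949 0.082     ] [ 0.05807071 -0.00417245  0.10538303]
[0.55474736 0.12092412 0.073     ] [ 0.0982619  -0.00406336  0.11437967]
```

```bash
echo '[{"dx":0.029,"dy":-0.004},{"dx":0.029},{"dz":0.02},{"dz":0.02},{"dz":0.02}]' > mv.in && python3 steer.py mv.in; echo '[{"dz":0.012},{"dz":0.004},{"dz":0.003},{"dz":0.003},{"dz":0.003}]' > mv.in && python3 steer.py mv.in; echo '[{"dz":0.002},{"dz":0.002},{"dz":0.002},{"dz":0.002}]' > mv.in && python3 steer.py mv.in
```

```text
clock: 7.1
position: [0.5617, 0.081, 0.1277]
ee_rot: [-0.0, 0.625, 0.781, -0.001]
contact_force: [0.2, -0.1, -0.9]
width: -0.0003
gripper_force: 0.0
clock: 7.52
position: [0.564, 0.081, 0.1039]
ee_rot: [0.001, 0.624, 0.781, 0.0]
contact_force: [0.7, -0.8, 3.4]
width: -0.0002
gripper_force: 2.2
clock: 7.85
position: [0.5641, 0.0811, 0.0959]
ee_rot: [0.001, 0.624, 0.781, 0.0]
contact_force: [-0.8, -0.9, 0.4]
width: -0.0
gripper_force: 0.5
```

```bash
echo '[{"dz":0.002},{"dz":0.002},{"dz":0.001},{"dz":0.001}]' > mv.in && python3 steer.py mv.in; echo '[{"dz":0.001},{"dz":0.001},{"dz":0.001},{}]' > mv.in && python3 steer.py mv.in
```

```text
clock: 8.18
position: [0.5642, 0.0812, 0.0919]
ee_rot: [0.001, 0.624, 0.781, 0.0]
contact_force: [-7.2, -2.0, 24.9]
width: -0.0003
gripper_force: 12.7
clock: 8.52
position: [0.5642, 0.0812, 0.0918]
ee_rot: [0.001, 0.624, 0.782, 0.001]
contact_force: [-9.2, -1.6, 35.3]
width: -0.0
gripper_force: 17.7
```

Hard stop reached. I'll retreat and look.

```bash
echo '[{"dz":-0.005},{"dz":-0.01},{"dz":-0.02},{"dz":-0.03},{"dz":-0.03}]' > mv.in && python3 steer.py mv.in; echo '[{"dx":-0.03},{"dx":-0.028},{},{}]' > mv.in && python3 steer.py mv.in; python3 -c "
from h import *
c=wrist('w5');s=manip.get_image('scene')['img'][:,:,::-1]
a=cv2.resize(s[190:280,160:260],(600,540),interpolation=cv2.INTER_CUBIC);cv2.imwrite('pics/s5.png',a)
w=c['img'][:200,150:350,::-1]
w=cv2.resize(w,(400,400));t=manip.get_image('top')['img'][120:215,300:370,::-1];t=cv2.resize(t,(300,400))
a=cv2.resize(a,(444,400));cv2.imwrite('pics/m5.png',cv2.resize(np.hstack([w,a,t]),(800,280)))"
```

```text
clock: 8.93
position: [0.563, 0.0816, 0.1812]
ee_rot: [-0.001, 0.624, 0.781, -0.001]
contact_force: [-0.2, 0.8, 0.2]
width: -0.0002
gripper_force: 0.0
clock: 9.27
position: [0.5768, 0.024, 0.181]
ee_rot: [-0.0, 0.625, 0.781, 0.0]
contact_force: [0.4, 0.2, -0.4]
width: -0.0001
gripper_force: 0.0
```

View pics/m5.png

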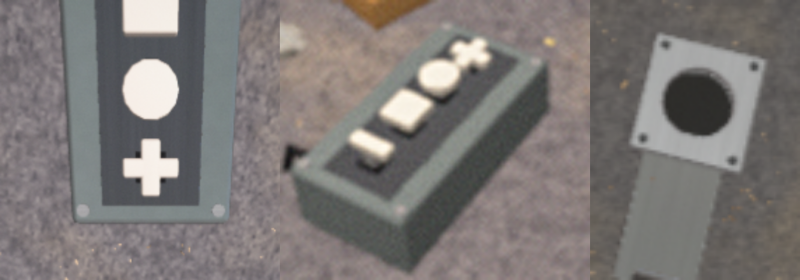

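The opening is now dark, so the gate is open. The round key looks raised in the scene view. I'll check the key heights numerically with the scene camera.

```bash
python3 - <<'E'
from h import *
import pickle
a=pickle.load(open("scene.pkl","rb"))["img"];b=manip.get_image("scene")["img"]
for i in(a,b):
    m=(i.min(2)>165).astype(np.uint8);m[:190]=0;m[260:]=0;m[:,:170]=0;m[:,240:]=0
    n,_,s,c=cv2.connectedComponentsWithStats(m)
    print([(s[k,4],np.round(c[k],1).tolist())for k in range(1,n)if s[k,4]>8])
c=pickle.load(open("w5.pkl","rb"))["img"],pickle.load(open("w4.pkl","rb"))["img"]
for i in c:
    m=(i.min(2)>190).astype(np.uint8);m[170:]=0;m[:,:200]=0;m[:,300:]=0
    n,_,s,e=cv2.connectedComponentsWithStats(m);print(s[1:].tolist())
E
```

```text
[(np.int32(79), [220.6, 203.4]), (np.int32(209), [204.9, 220.7]), (np.int32(61), [188.7, 235.4])]
[(np.int32(172), [215.1, 210.5]), (np.int32(118), [200.0, 224.2]), (np.int32(63), [188.9, 235.5])]
[[239, 0, 38, 23, 873], [238, 43, 40, 42, 1307], [239, 100, 38, 39, 805]]
[[230, 0, 38, 28, 1014], [231, 49, 37, 39, 1126], [230, 101, 39, 40, 823]]
```

```bash
python3 -c "
from rig import manip
print(manip.sign_off())"
```

```text
the job is handed in; nothing more can be done
None
```

The slide gate was pulled to its end stop, then the cross key was pressed to its stop; camera checks show it latched and the round key back up, no other key or loose item was touched, and the job is handed in at about 9 s of the 43 s allowed.

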